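# Show the red dot under the cup to the microscope in a hand mirror

## Robot

A 7-joint arm with a two-finger parallel gripper is mounted at the origin on the work surface. World frame = base frame: x ahead of the robot, y to its left, z up, the work surface at z = 0. Lengths are in m, angles in rad, forces in N, time in s.
With the tool pointing down it reaches from about 0.425 to 0.875 m from the base axis. Payload 4.7 kg.
Tool frame: the origin (TCP) lies between the finger pads; the fingertips stand ctrl.tip_reach ahead of it and the grasp point (between the pads) lies 5 mm behind it (ctrl.tip_reach is the distance from the TCP to the fingertips, in m); z points along the fingers, y is the direction in which the jaws open and shut (so a half turn about z gives the same grasp; the last joint's range is limited). The gripper opens to 87 mm and grips with 3 to 60 N. Pads are 19 mm wide; open, the fingers measure 117 mm over their backs; the gripper's body (75 mm by 190 mm) begins 51 mm behind the grasp point.
Start: joints at [1.358, 0.321, -0.07, 1.45, 0.023, 1.371, -0.057], TCP at [0.146, -0.633, 0.237] pointing down, gripper open.
Joint ranges: [-2.86, 2.86], [-0.3, 2.09], [-1.38, 1.24], [0.06, 2.45], [-1.56, 4.7], [0.09, 2.05], [-2.69, 2.69]. Speed limits (rad/s): [2.57, 2.57, 3.14, 3.14, 3.14, 3.14, 3.14].

## Interface

Orientations are given as a rotation vector (axis times angle).
In Python, from bench import ctrl gives the robot as it stands.
- The arm moves only by the shell command python3 -m handwheel 'ROWS' [FORCE]. ROWS is JSON, a list of rows, each a list of 7 numbers: the shift along the tool's x, y, z in mm, then the turn, a rotation vector about the tool's x, y, z in rad, then the gripper's target within -1 to 1 (shut at 1, half-way at 0, fully open at -1). In form: [[dx, dy, dz, ax, ay, az, grip], ...]. A call has 1 to 12 rows; each row is the pose to reach, as a shift and turn from the pose commanded when the call began, along the tool's axes at that moment; what a row does not reach only later rows make up. A row lasts 1/8 s, in which the tool goes at most 62.5 mm and 10.7 degrees, less where a joint would pass 70% of its speed; a pose out of reach is approached as far as the arm can. A call with a gripper value outside its range is refused whole. The fingers move at their own pace and stop on an object; FORCE is the grip in N (left out, the last holds). Time passes only in rows, so rows that repeat a pose let the fingers close. It gives the time, the measured TCP pose, the force and the opening at its end, in the units of the state.
- ctrl.get_state(): the state, without advancing time (a new reading comes with each control period).
- ctrl.get_image(name): name is "side" or "top" or "wrist"; returns the picture (480x640x3 uint8, red, green, blue); there is no depth.
- ctrl.camera_model(name): a dict with "mtx" (3x3 intrinsics, pixels), "k1" (the pictures are not rectified: a ray, as slopes to the right and down, at radius r is drawn at 1 + k1 r^2 times it, then the intrinsics apply), "xyz" and "orientation" of the camera in the world. Camera axes: x right, y up, looking along -z (the intrinsics and any distortion apply to the point x, -y, -z); pixel columns grow to the right and rows downward; lengths in m; the calibration is good to about 2 mm. A picture is of the moment at which its call begins: read the wrist's pose just before it. camera_model takes no time and is no camera call; for the wrist camera it gives the pose at the moment of the call.
- ctrl.close_job(): hands the job in, once; it reports no verdict.
The state is a dict: "time": time; "joint_positions": joint angles; "qd": joint speeds; "joint_torque": joint torques, N m; "position": TCP position; "tool_rot": TCP orientation; "ft_force": force on the tool from outside, world axes, zero at the start; "torque": the same for the moment, N m; "grip_width": opening from 0.0 (shut) to 1.0 (fully open).
Only numpy, scipy, OpenCV 4.12 (cv2) and the standard library are available. Lean on these libraries where they do the work, as an engineer would, in place of code of your own. Each camera call takes 0.05 s, during which the arm holds its last target.

## Task

Take the round inspection mirror from the tool rest and hold it under the bench microscope, its glass centred on the microscope's line of sight beside the cup, tilted so that the microscope, which looks straight down, sees in the middle of the mirror the red dot on the underside of the flared brass cup in the vise. Do not touch the cup, the vise or the microscope with anything, and leave the other things on the bench where they are. Finish still holding the mirror in the gripper, steady at that angle.

Things in the scene. Friction and masses are not known exactly. Their poses are not given: they have to be found in the camera images.
- mirror_grip (a point): centre of the black handle of the inspection mirror (loose, 75 g). The tool is straight, 219 mm long: a square-section handle 110 mm long, 12 mm wide and 12 mm high (grasp it across its sides), a thin steel stem, and a round head 38 mm across and 5 mm thick. x axis: along the handle towards the head; z axis: the way the mirror glass faces. At the start it lies level on the tool rest, glass up, head pointing away from the robot, this point 40 mm above the bench.
- mirror_face (a point): centre of the mirror's glass (pale blue, 35 mm across, in a steel rim), 145 mm from the handle's centre along the handle and 2 mm above its centre line. x axis: from the handle towards the head; z axis: straight out of the glass.
- mirror: the inspection mirror itself, origin under the middle of its handle, 6 mm below point mirror_grip, with the same axes
- rest: wooden tool rest with two places, fixed: base plate 120 x 180 mm and 12 mm thick, two cross bars 84 mm apart (10 mm thick, 43 mm high) with notches 15 mm wide and 9 mm deep that carry the ends of the handles. The two places are 90 mm apart (45 mm either side of its middle, along its y axis); the mirror lies in one of them and the burnisher in the other. Origin: middle of its underside; x axis along the handles. Lift a tool straight up.
- dot (a point): the red dot, 8 mm across, on the outside of the flared wall of the brass cup, under its overhanging rim, 135 mm above the bench; the cup's wall there faces outward and 30 degrees downward, towards the place for the mirror
- mirror_spot (a point): the place for the centre of the mirror's glass: the point on the microscope's line of sight (a plumb line under its objective) from which the dot is seen square on and in focus, 114 mm above the bench, 38 mm out from the dot horizontally and 22 mm below it. Its z axis is the direction in which the glass must face: half-way between straight up and the direction to the dot, which leans 30 degrees from vertical towards the dot. Which way the handle points makes no difference.
- objective (a point): centre of the microscope's lens, which looks straight down, 262 mm above the bench, in a black ring light 66 mm across; the tube, 60 mm across at most, goes up from there to 450 mm
- scope: the video microscope on its boom stand, fixed. Origin on the bench straight under the lens. A white foot 180 x 200 mm and a steel post 468 mm high stand 200 mm away along its x axis and 130 mm along its -y axis; a steel boom at 365 mm height runs from the post to the tube, with black focus knobs 88 mm wide just behind the tube. Its x axis points away from the robot, within about 12 degrees
- vise: small blue swivel vise, fixed, with the cup clamped in its jaws. Origin on the bench straight under the microscope's lens; its x axis points from there to the vise, whose centre is 60 mm along it; seen from the robot the vise stands to the left of the line of sight. Round foot 90 mm across, steel jaws 36 mm wide up to 104 mm height, clamping screw reaching 72 mm out along its -y axis at 88 mm height
- cup: the brass cup in the vise: stem 11 mm thick, bowl from 24 mm across at 118 mm height, widening to 66 mm across at the rim at 154 mm height. Origin on the bench on the cup's axis, axes as the vise's
- burnisher: burnisher with a square wooden handle 110 x 12 x 12 mm and a steel point, lying in the other place of the tool rest (loose; leave it). Origin under the middle of its handle
- flux_jar: amber glass jar with white cap, 48 mm across, 58 mm high (loose; leave it). Origin at its base
- loupe: black eye loupe, 34 mm across, 30 mm high (loose; leave it). Origin at its base
- tweezers: steel tweezers, 135 mm long, 10 mm high, lying flat (loose; leave them). Origin at the middle of the underside
- dish: white ceramic dish, 90 mm across, 22 mm high (loose; leave it). Origin at its base
- ring_clamp: wooden ring clamp, 140 mm long, 28 mm wide, 24 mm high, lying flat (loose; leave it). Origin at the middle of the wood's underside
- spare_cup: second brass cup, standing upright on its foot, 66 mm across at the rim, 58 mm high (loose; leave it). Origin at its base

How it is judged:
By the outcome, as a careful person would: the job done as asked, in the order asked, and still so for the second after the job is handed in, while the arm keeps its last pose, push and grip.
It also fails if it takes over 35 s, if anything falls off the work surface, if the arm or the gripper's body presses on something with over 40 N, if the wrist force passes 120 N, or if a joint passes its speed limit or range.

## Working session

There is one attempt and no reset: what is moved stays moved. The work goes in short steps, Python scripts to look and compute and a shell command to move; the robot and the scene stay as the last step left them, time stands still between calls to the robot, and variables do not carry over. Pictures are saved under pics/ and viewed, and the job is handed in when it is done.

```bash
ls; mkdir -p pics
python3 - <<'E'
from bench import ctrl
import cv2
print(ctrl.get_state(), ctrl.tip_reach)
for n in ["side","top","wrist"]:
    m=ctrl.camera_model(n); print(n,m)
    cv2.imwrite(f"pics/{n}0.png",ctrl.get_image(n)[:,:,::-1])
E
```

```text
pics
{'time': 0.0, 'joint_positions': array([ 1.35811574,  0.32182929, -0.07010669,  1.45165813,  0.02259896,
        1.3707921 , -0.05689218]), 'qd': array([ 0.00061257, -0.0009461 ,  0.00041315, -0.00094432, -0.00057924,
        0.00070172,  0.00033754]), 'joint_torque': array([-6.69310903e-04, -4.91292465e+01, -4.04019020e-01, -3.12529635e+01,
       -6.40267530e-02,  4.36871743e-02,  1.70898452e-04]), 'position': array([ 0.14599683, -0.63285892,  0.23546604]), 'tool_rot': array([-3.11954455e+00, -3.55342570e-01,  4.76359276e-04]), 'ft_force': array([-0.27933782, -0.03314083, -0.03579164]), 'torque': array([ 0.00083109,  0.02738886, -0.01086137]), 'grip_width': 0.9997680399999666} 0.014
side {'mtx': array([[445.31868373,   0.        , 314.41530221],
       [  0.        , 445.31868373, 239.79711591],
       [  0.        ,   0.        ,   1.        ]]), 'k1': 0.01892567155785295, 'xyz': array([0.15337036, 0.66296598, 0.70277055]), 'orientation': array([ 0.34967862, -1.23348634, -2.30750805])}
top {'mtx': array([[466.57254699,   0.        , 322.0417845 ],
       [  0.        , 466.57254699, 241.45044897],
       [  0.        ,   0.        ,   1.        ]]), 'k1': -0.01350471220400763, 'xyz': array([ 0.37958791, -0.01988714,  1.40206643]), 'orientation': array([ 0.12216483, -0.09946948, -1.57947082])}
wrist {'mtx': array([[351.35253593,   0.        , 320.57644353],
       [  0.        , 351.35253593, 240.02864852],
       [  0.        ,   0.        ,   1.        ]]), 'k1': -0.029630826075664883, 'xyz': array([ 0.21557102, -0.61774399,  0.38320613]), 'orientation': array([-0.22140665,  0.1786237 , -1.33537106])}
```

View pics/side0.png

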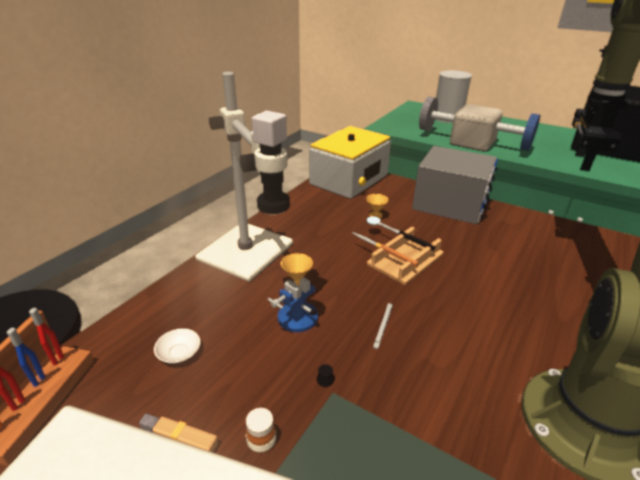

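View pics/top0.png

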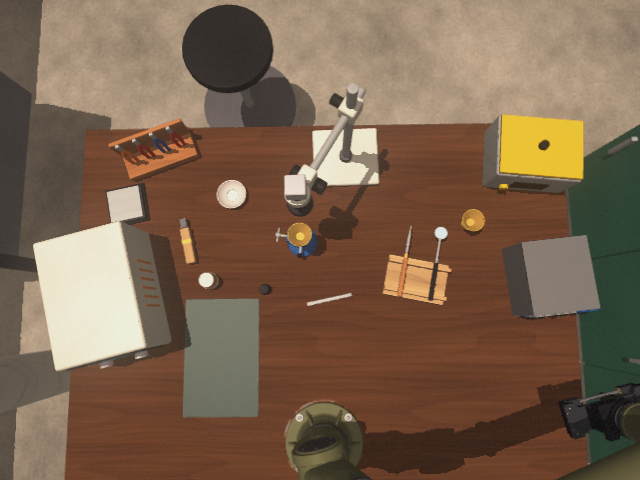

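View pics/wrist0.png

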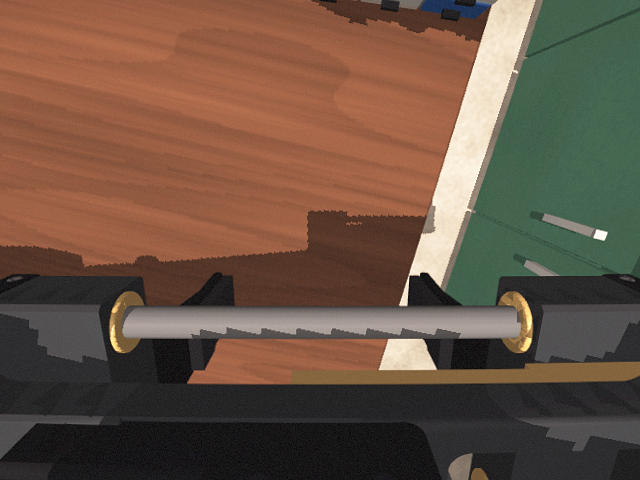

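```bash
cat > h.py <<'E'
import numpy as np, cv2
from scipy.spatial.transform import Rotation as R
from bench import ctrl
def ray(m,u,v):
    K=m["mtx"]; d=np.array([(u-K[0,2])/K[0,0],(v-K[1,2])/K[1,1]]); s=d.copy()
    for _ in range(20): s=d/(1+m["k1"]*(s@s))
    w=R.from_rotvec(m["orientation"]).apply([s[0],-s[1],-1.0])
    return np.array(m["xyz"]),w/np.linalg.norm(w)
def plane(m,u,v,z):
    o,w=ray(m,u,v); return o+w*(z-o[2])/w[2]
def tri(obs):
    A=np.zeros((3,3));b=np.zeros(3)
    for m,u,v in obs:
        o,w=ray(m,u,v);P=np.eye(3)-np.outer(w,w);A+=P;b+=P@o
    p=np.linalg.solve(A,b)
    return p,[np.linalg.norm((np.eye(3)-np.outer(w,w))@(p-o)) for m,u,v in obs for o,w in [ray(m,u,v)]]
def proj(m,p):
    c=R.from_rotvec(m["orientation"]).inv().apply(np.array(p)-m["xyz"])
    s=np.array([c[0],-c[1]])/-c[2]; s=s*(1+m["k1"]*(s@s)); K=m["mtx"]
    return K[0,0]*s[0]+K[0,2],K[1,1]*s[1]+K[1,2]
E
python3 - <<'E'
import cv2
t=cv2.imread("pics/top0.png");s=cv2.imread("pics/side0.png")
cv2.imwrite("pics/t_a.png",cv2.resize(t[220:310,380:490],None,fx=6.5,fy=6.5,interpolation=cv2.INTER_CUBIC))
cv2.imwrite("pics/t_b.png",cv2.resize(t[160:260,260:360],None,fx=6,fy=6,interpolation=cv2.INTER_CUBIC))
cv2.imwrite("pics/s_b.png",cv2.resize(s[180:340,220:340],None,fx=3.7,fy=3.7,interpolation=cv2.INTER_CUBIC))
cv2.imwrite("pics/s_a.png",cv2.resize(s[190:290,340:450],None,fx=6,fy=6,interpolation=cv2.INTER_CUBIC))
E
```

```text
(no output)
```

View pics/t_a.png

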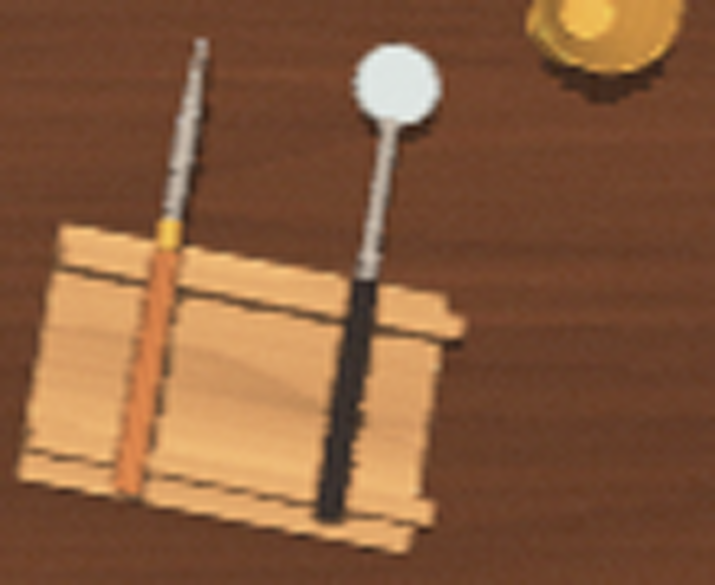

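View pics/t_b.png

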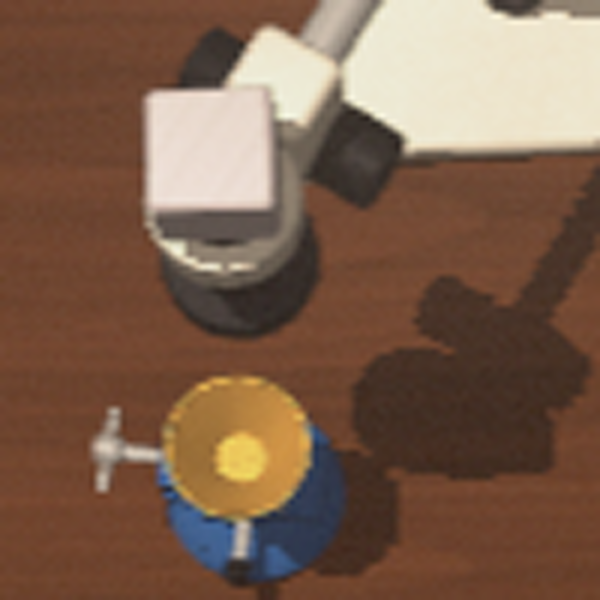

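View pics/s_b.png

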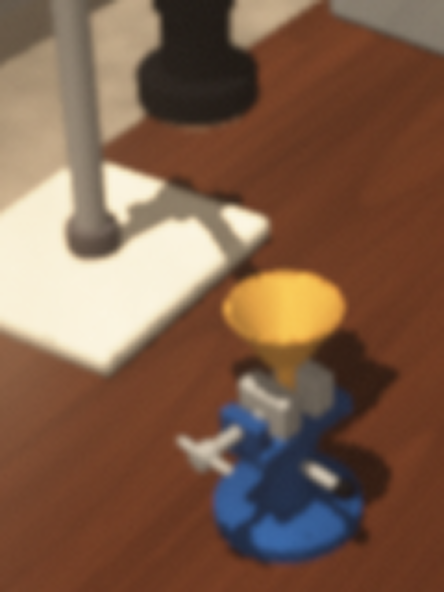

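View pics/s_a.png

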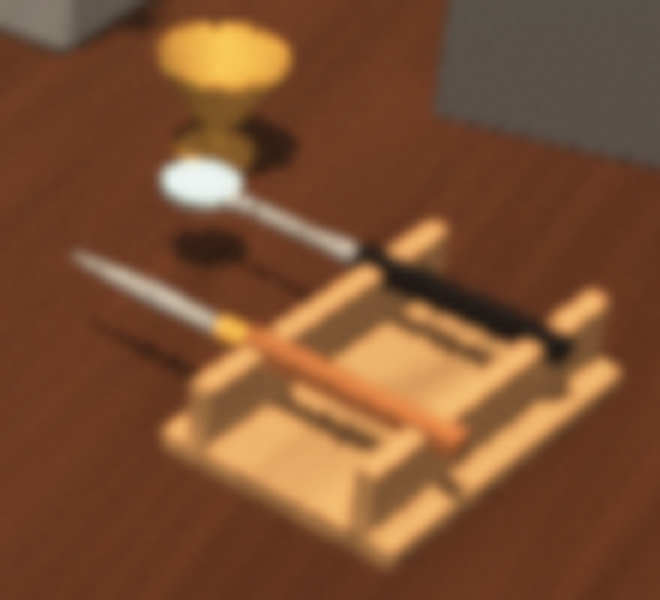

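Run:
```python
from h import *
T=ctrl.camera_model("top");S=ctrl.camera_model("side")
t=cv2.imread("pics/top0.png");s=cv2.imread("pics/side0.png")
def cup(img,box,m,name,z):
    x0,y0,x1,y1=box
    h=cv2.cvtColor(img,cv2.COLOR_BGR2HSV)[y0:y1,x0:x1]
    k=cv2.inRange(h,(12,120,110),(35,255,255))
    c=max(cv2.findContours(k,0,1)[0],key=cv2.contourArea)
    e=c[:,0,:]+np.array([x0,y0]); print(name,e.min(0),e.max(0)); return e
ct=cup(t,(275,215,325,255),T,"top",.154)
# top: rim outline cast onto z=.154, circle fit
P=np.array([plane(T,u,v,.154)[:2] for u,v in ct])
def circ(P,r=None):
    from scipy.optimize import least_squares
    f=lambda q:np.hypot(P[:,0]-q[0],P[:,1]-q[1])-(q[2] if r is None else r)
    q=least_squares(f,[*P.mean(0),.03],loss="soft_l1",f_scale=.001); return q.x, np.abs(q.fun).max()
print("cup top",circ(P))
# side rim: points near extreme left/right & top
cs=cup(s,(270,250,320,275),S,"side",.154)
cs=np.array([p for p in cs if p[1]<266])
Ps=np.array([plane(S,u,v,.154)[:2] for u,v in cs]); print("cup side",circ(Ps))
print(circ(Ps,.033),circ(P,.033))
# mirror
hd=cv2.cvtColor(t,cv2.COLOR_BGR2HSV)
k=cv2.inRange(hd[220:250,430:455],(0,0,170),(180,70,255)); c=max(cv2.findContours(k,0,1)[0],key=cv2.contourArea)
M=cv2.moments(k[:,:]);c=c[:,0,:]+[430,220]; print(c.min(0),c.max(0))
print("glass top", plane(T,*((c[:,0].min()+c[:,0].max())/2,(c[:,1].min()+18*0+227+.5+ 6)),.042))
for a in [(380+396/6.5,220+85/6.5)]: print("glass",plane(T,*a,.042))
for a in [(380+364/6.5,220+282/6.5),(380+330/6.5,220+520/6.5)]: print("handle ends top",plane(T,*a,.044))
for a in [(340+368/6,190+255/6),(340+562/6,190+345/6)]: print("handle ends side",plane(S,*a,.042))
print("glass side",plane(S,340+202/6,190+183/6,.042))
# objective: ring arc in top crop t_b, side crop s_b
for n,a in dict(L=(160,265),LL=(175,300),bot=(237,338),R=(318,262),RR=(300,308)).items(): print(n,plane(T,260+a[0]/6,160+a[1]/6,.262))
A=np.array([plane(T,260+a[0]/6,160+a[1]/6,.262)[:2] for a in [(165,285),(175,303),(200,327),(237,338),(270,331),(300,308),(313,285)]])
print("obj top",circ(A,.033))
A=np.array([plane(S,220+a[0]/3.7,180+a[1]/3.7,.262)[:2] for a in [(139,97),(150,112),(170,121),(195,125),(225,121),(245,112),(257,97)]])
print("obj side",circ(A,.033))
```

```text
top [287 222] [311 245]
cup top (array([0.57960446, 0.05954585, 0.03210472]), np.float64(0.00340870252548265))
side [279 252] [313 274]
cup side (array([0.57584017, 0.05996737, 0.03471303]), np.float64(0.002396038956308015))
(array([0.57668808, 0.05810978, 0.03      ]), np.float64(0.0039223725070989535)) (array([0.57960316, 0.05961908, 0.03      ]), np.float64(0.004373430412707158))
[435 227] [447 249]
glass top [-0.04227615 -0.3232595   0.042     ]
glass [ 0.59308133 -0.3513992   0.042     ]
handle ends top [ 0.50362252 -0.33248972  0.044     ]
handle ends top [ 0.39799284 -0.31278053  0.044     ]
handle ends side [ 0.49760624 -0.33034341  0.042     ]
handle ends side [ 0.3983262  -0.30940422  0.042     ]
glass side [ 0.58898068 -0.34586293  0.042     ]
L [0.63664158 0.08318501 0.262     ]
LL [0.62168146 0.07693425 0.262     ]
bot [0.60524636 0.0511882  0.262     ]
R [0.63699552 0.01732294 0.262     ]
RR [0.61757547 0.02495292 0.262     ]
obj top (array([0.63868743, 0.05001072, 0.03      ]), np.float64(0.0004617874667037225))
obj side (array([0.63789241, 0.04634521, 0.03      ]), np.float64(0.0014450409049657775))
```

```bash
cat >> h.py <<'E'
def delta(p,Rt):
    s=ctrl.get_state(); R0=R.from_rotvec(s["tool_rot"])
    print("t",s["time"],"pos",s["position"].round(4),"F",s["ft_force"].round(2),"g",round(s["grip_width"],3))
    d=R0.inv().apply(np.array(p)-s["position"])*1000; a=(R0.inv()*Rt).as_rotvec()
    print("shift",d.round(1),"turn",a.round(4),"deg",np.degrees(np.linalg.norm(a)).round(1))
def frame(x,z):
    z=np.array(z,float);z/=np.linalg.norm(z);x=np.array(x,float);x=x-z*(x@z);x/=np.linalg.norm(x)
    return R.from_matrix(np.c_[x,np.cross(z,x),z])
E
python3 - <<'E'
from h import *
a=np.radians(-11.2)
delta([.44,-.320,.20],frame([np.cos(a),np.sin(a),0],[0,0,-1]))
E
```

```text
t 0.15 pos [ 0.146  -0.633   0.2357] F [-0.06 -0.4   0.56] g 0.997
shift [ 356.8 -238.8   36.1] turn [-1.400e-03  4.000e-04  4.223e-01] deg 24.2
```

```bash
python3 -m handwheel '[[60,-60,0,0,0,0,-1],[80,-120,0,0,0,0.1,-1],[110,-180,0,0,0,0.2,-1],[170,-210,0,0,0,0.3,-1],[230,-239,10,0,0,0.422,-1],[290,-239,20,0,0,0.422,-1],[357,-239,36,0,0,0.422,-1],[357,-239,36,0,0,0.422,-1],[357,-239,36,0,0,0.422,-1]]'
python3 - <<'E'
from h import *
s=ctrl.get_state();print(s["position"],s["tool_rot"],s["joint_positions"].round(2))
m=ctrl.camera_model("wrist");im=ctrl.get_image("wrist");cv2.imwrite("pics/w1.png",im[:,:,::-1])
import pickle;pickle.dump(m,open("w1.pkl","wb"))
E
```

```text
time: 1.27
position: [0.4423, -0.3178, 0.1994]
tool_rot: [-3.125, 0.298, 0.001]
ft_force: [-0.0, 0.2, 0.4]
grip_width: 1.0
[ 0.44227246 -0.31777748  0.19940867] [-3.12502469e+00  2.97847339e-01  1.01544755e-03] [ 0.96  0.14 -0.41  1.75  0.06  1.26 -1.23]
```

View pics/w1.png

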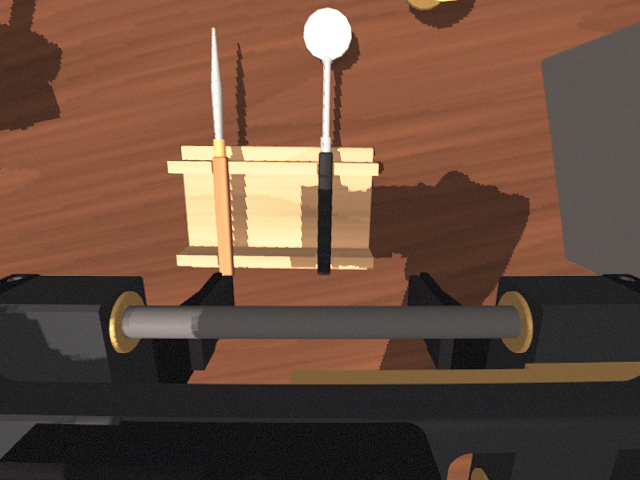

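Run:
```python
from h import *
import pickle;m=pickle.load(open("w1.pkl","rb"))
print(m["xyz"],R.from_rotvec(m["orientation"]).apply([0,0,-1]))
g=cv2.imread("pics/w1.png"); k=cv2.inRange(g[0:62,290:370],(200,200,200),(255,255,255))
e=cv2.fitEllipse(max(cv2.findContours(k,0,1)[0],key=cv2.contourArea)); print(e)
G=plane(m,e[0][0]+290,e[0][1],.042); 
A=plane(m,326,152,.046);B=plane(m,324,274.5,.046)
h=(G-B)[:2];print(G,A,B,np.linalg.norm((A-B)[:2]),"mid",(A+B)/2,"yaw",np.degrees(np.arctan2(h[1],h[0])),"from glass",G[:2]-.145*h/np.linalg.norm(h))
yaw=np.arctan2(h[1],h[0])
c=(A+B)/2
delta([c[0],c[1],.035],frame([np.cos(yaw),np.sin(yaw),0],[0,0,-1]))
```

```text
[ 0.51234348 -0.33219631  0.34699113] [-0.25632015  0.05176358 -0.96520491]
((36.99613571166992, 33.81425094604492), (46.11463165283203, 51.588348388671875), 2.0591087341308594)
[ 0.59467695 -0.35236144  0.042     ] [ 0.5061281  -0.33482591  0.046     ] [ 0.39983856 -0.31297086  0.046     ] 0.10851318525125 mid [ 0.45298333 -0.32389839  0.046     ] yaw -11.42946127200267 from glass [ 0.45255238 -0.32362804]
t 1.325 pos [ 0.4406 -0.3193  0.1998] F [-0.27 -1.45 -0.96] g 1.001
shift [ 13.3   2.2 164.8] turn [-0.0009  0.0014  0.0067] deg 0.4
```

```bash
python3 -m handwheel '[[13,2,40,0,0,0.007,-1],[13,2,85,0,0,0.007,-1],[13,2,115,0,0,0.007,-1],[13,2,140,0,0,0.007,-1],[13,2,155,0,0,0.007,-1],[13,2,164,0,0,0.007,-1],[13,2,164,0,0,0.007,-1],[13,2,164,0,0,0.007,-1]]'
python3 - <<'E'
from h import *
s=ctrl.get_state();print(s["position"],s["ft_force"])
cv2.imwrite("pics/w2.png",ctrl.get_image("wrist")[:,:,::-1])
E
```

```text
time: 2.33
position: [0.4532, -0.3252, 0.0375]
tool_rot: [3.124, -0.317, 0.002]
ft_force: [0.1, -1.1, 0.6]
grip_width: 0.997
[ 0.45317613 -0.32521721  0.03750945] [ 0.1093628  -1.11418955  0.64506509]
```

View pics/w2.png

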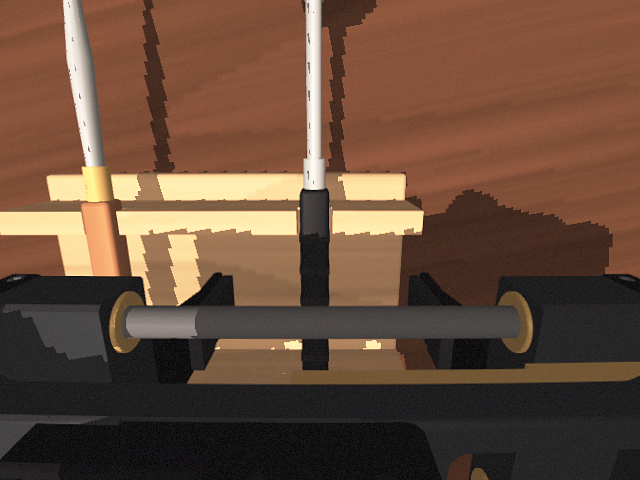

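```bash
python3 -m handwheel '[[0,-1.5,2,0,0,0,-1],[0,-1.5,2,0,0,0,-1],[0,-1.5,2,0,0,0,0.3],[0,-1.5,2,0,0,0,1],[0,-1.5,2,0,0,0,1],[0,-1.5,2,0,0,0,1],[0,-1.5,2,0,0,0,1],[0,-1.5,2,0,0,0,1]]' 40
```

```text
time: 3.38
position: [0.4529, -0.3232, 0.0346]
tool_rot: [3.125, -0.317, 0.0]
ft_force: [0.2, -0.2, -0.5]
grip_width: 0.4
```

```bash
python3 -m handwheel '[[0,0,0,0,0,0,1],[0,0,0,0,0,0,1]]'
```

```text
time: 3.62
position: [0.4529, -0.3233, 0.0345]
tool_rot: [3.125, -0.317, 0.0]
ft_force: [0.8, 0.3, 0.5]
grip_width: 0.172
```

```bash
python3 -m handwheel '[[0,0,0,0,0,0,1],[0,0,0,0,0,0,1],[0,0,0,0,0,0,1],[0,0,-10,0,0,0,1],[0,0,-30,0,0,0,1],[0,0,-60,0,0,0,1],[0,0,-110,0,0,0,1],[0,0,-165,0,0,0,1],[0,0,-200,0,0,0,1],[0,0,-200,0,0,0,1]]'
python3 - <<'E'
from h import *
s=ctrl.get_state();print(s["position"],s["ft_force"],s["grip_width"])
cv2.imwrite("pics/w3.png",ctrl.get_image("wrist")[:,:,::-1])
cv2.imwrite("pics/s3.png",ctrl.get_image("side")[:,:,::-1])
import pickle
E
```

```text
time: 4.88
position: [0.4546, -0.3241, 0.2388]
tool_rot: [3.121, -0.316, 0.01]
ft_force: [0.6, 0.3, 0.5]
grip_width: 0.13
[ 0.45463117 -0.32413518  0.23877599] [0.5701448  0.31306583 0.53447511] 0.1296413020902187
```

View pics/w3.png

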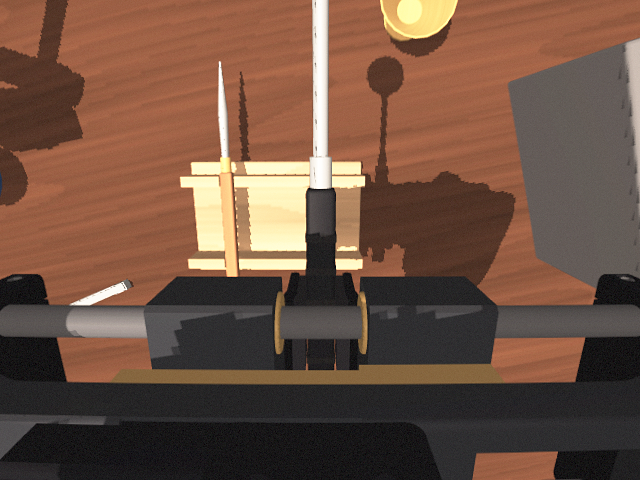

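View pics/s3.png

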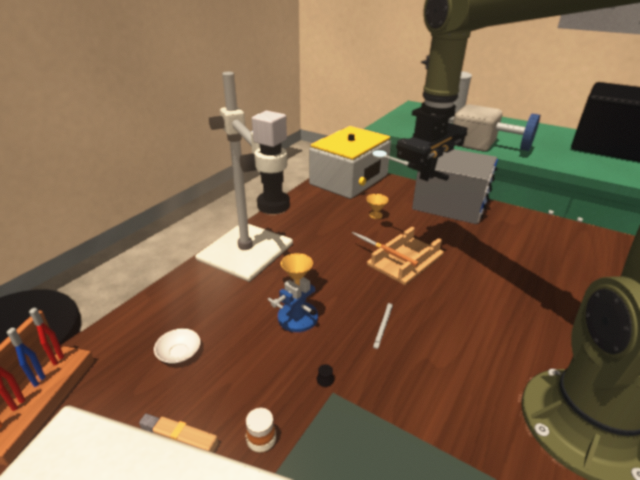

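```bash
cat >> h.py <<'E'
O=np.array([.6383,.048]);C=np.array([.578,.059])
def target(O,C,back=0,up=0,off=(.145,0,-.0075)):
    d=np.append((C-O)/np.linalg.norm(C-O),0); n=.5*d+np.array([0,0,np.sqrt(.75)])
    h=np.array([d[1],-d[0],0]); Rt=frame(h,-n)   # h -> +y
    p=np.array([*O,.114])-Rt.apply(off)-h*back+np.array([0,0,up])
    return p,Rt
E
python3 - <<'E'
from h import *
p,Rt=target(O,C,.0); print("final",p,Rt.as_matrix().round(3))
p,Rt=target(O,C,.12,.06); print(p)
x=Rt.apply([1,0,0]);print("flat:");delta([p[0]-.05,p[1],.24],frame(x,[0,0,-1]))
E
```

```text
final [ 0.61596747 -0.09531895  0.10750481] [[ 0.179  0.852  0.492]
 [ 0.984 -0.155 -0.09 ]
 [-0.     0.5   -0.866]]
[ 0.59443231 -0.21337079  0.16750481]
flat:
t 4.975 pos [ 0.4526 -0.3231  0.2345] F [-1.52 -0.28 -1.  ] g 0.132
shift [  67.9 -125.9   -5.5] turn [ 1.0000e-04  3.0000e-04 -1.5925e+00] deg 91.2
```

```bash
python3 -m handwheel '[[8,-15,-3,0,0,-0.18,1],[16,-30,-5,0,0,-0.36,1],[24,-45,-5,0,0,-0.54,1],[32,-60,-5,0,0,-0.72,1],[40,-75,-5,0,0,-0.90,1],[48,-90,-5,0,0,-1.08,1],[56,-105,-5,0,0,-1.26,1],[64,-120,-5,0,0,-1.44,1],[68,-126,-5,0,0,-1.5925,1],[68,-126,-5,0,0,-1.5925,1],[68,-126,-5,0,0,-1.5925,1]]'
python3 - <<'E'
from h import *
p,Rt=target(O,C,.12,.06);delta(p,Rt)
print(ctrl.get_state()["joint_positions"].round(2))
cv2.imwrite("pics/w4.png",ctrl.get_image("wrist")[:,:,::-1])
cv2.imwrite("pics/s4.png",ctrl.get_image("side")[:,:,::-1])
E
```

```text
time: 6.35
position: [0.544, -0.2139, 0.2384]
tool_rot: [-2.414, -2.007, 0.002]
ft_force: [0.9, 0.1, -0.2]
grip_width: 0.133
t 6.35 pos [ 0.544  -0.2139  0.2384] F [ 0.9   0.13 -0.24] g 0.133
shift [ 9.7 49.6 70.8] turn [-0.5256  0.0007 -0.0031] deg 30.1
[ 0.89  0.24 -0.65  1.6   0.15  1.36  0.03]
```

View pics/w4.png

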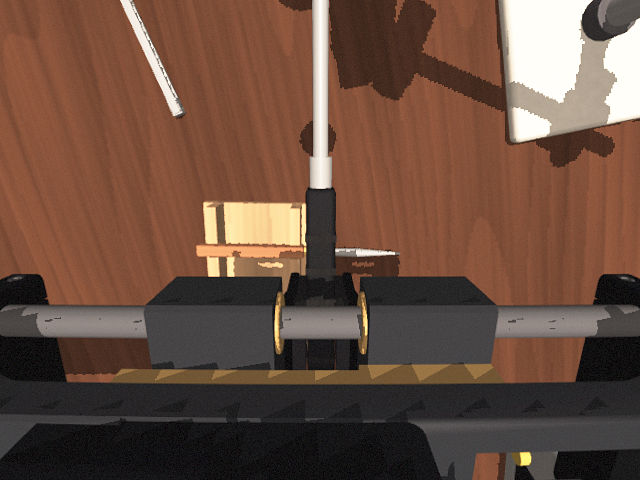

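View pics/s4.png

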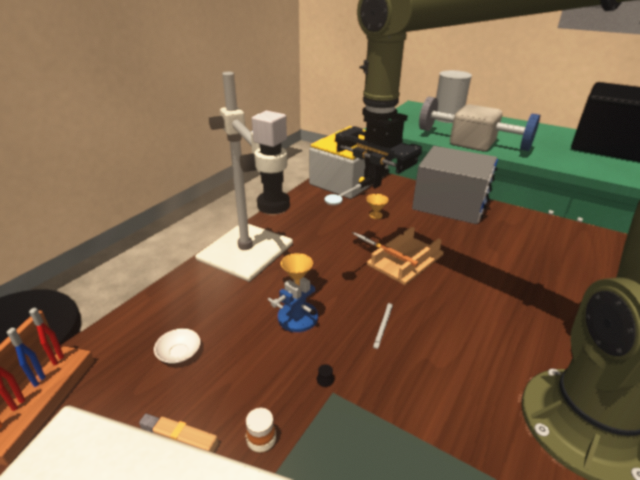

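```bash
python3 -m handwheel '[[3,15,10,-0.17,0,0,1],[6,30,30,-0.34,0,0,1],[10,45,50,-0.51,0,0,1],[10,50,71,-0.5256,0,-0.003,1],[10,50,71,-0.5256,0,-0.003,1],[10,50,71,-0.5256,0,-0.003,1]]'
python3 - <<'E'
from h import *
import pickle
s=ctrl.get_state();p,Rt=target(O,C,.12,.06);delta(p,Rt)
print(s["joint_positions"].round(2))
for n in ["side","top"]:
    im=ctrl.get_image(n)[:,:,::-1]; m=ctrl.camera_model(n)
    u,v=proj(m,s["position"]+R.from_rotvec(s["tool_rot"]).apply([.145,0,-.0075])); print(n,u,v)
    cv2.imwrite(f"pics/{n}5.png",im); x,y=int(u)-50,int(v)-50
    print(x,y);cv2.imwrite(f"pics/{n}5c.png",cv2.resize(im[max(y,0):y+100,x:x+100],None,fx=5,fy=5,interpolation=cv2.INTER_CUBIC))
E
```

```text
time: 7.2
position: [0.5968, -0.2131, 0.1701]
tool_rot: [2.07, 1.731, 0.466]
ft_force: [-0.3, 0.5, -0.2]
grip_width: 0.131
t 7.2 pos [ 0.5968 -0.2131  0.1701] F [-0.28  0.47 -0.23] g 0.131
shift [-0.7 -3.3  1.1] turn [ 0.0037 -0.0003  0.0025] deg 0.3
[ 1.02  0.04 -0.67  2.03 -0.12  0.57  0.25]
side 312.8989123513328 219.27206809853476
262 169
top 346.7047670675549 216.9619169619611
296 166
```

View pics/side5c.png

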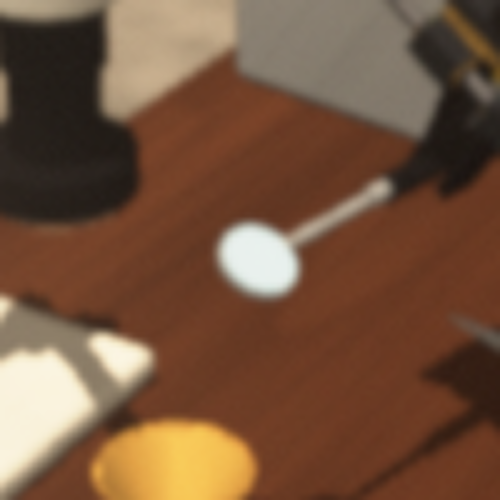

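View pics/top5c.png

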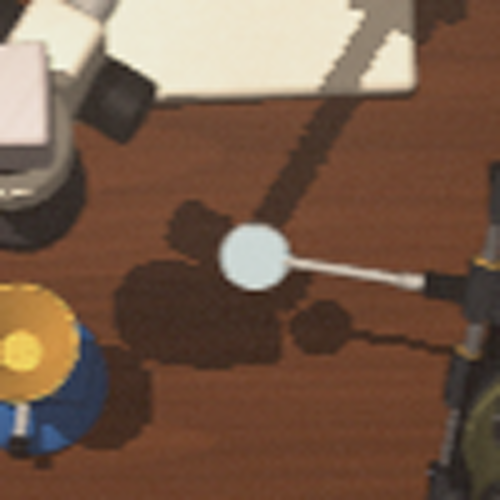

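Run:
```python
from h import *
s=ctrl.get_state();r=R.from_rotvec(s["tool_rot"]);g=s["position"]+r.apply([.145,0,-.0075])
S=ctrl.camera_model("side");T=ctrl.camera_model("top")
obs=[]
for n,m,(x,y) in [("side",S,(262,169)),("top",T,(296,166))]:
    im=cv2.imread(f"pics/{n}5.png");w=im[y+38:y+62,x+38:x+64].astype(int)
    k=((w[:,:,0]>120)&(w.min(2)>120)).astype(np.uint8)
    c=max(cv2.findContours(k,0,1)[0],key=cv2.contourArea);e=cv2.fitEllipse(c)
    u,v=e[0][0]+x+38,e[0][1]+y+38;print(n,u,v,e[1]);obs.append((m,u,v))
p,res=tri(obs);print("tri",p,res,"kin",g,"diff in tool",r.inv().apply(p-g).round(4))
for m,u,v in obs: print("at kin z",plane(m,u,v,g[2])-g)
# objective arc by contours
for n,m,box in [("side",S,(250,180,295,216)),("top",T,(283,195,318,222))]:
    im=cv2.imread(f"pics/{n}5.png");x0,y0,x1,y1=box
    w=cv2.resize(im[y0:y1,x0:x1],None,fx=8,fy=8,interpolation=cv2.INTER_CUBIC)
    k=cv2.inRange(w,(0,0,0),(70,70,55)); cv2.imwrite(f"pics/k_{n}.png",np.hstack([w,cv2.cvtColor(k,8)]))
    pts=[]
    for cx in range(0,k.shape[1],8):
        q=np.flatnonzero(k[:,cx])
        if len(q): pts.append((x0+(cx-3.5)/8,y0+(q[-1]-3.5)/8))
    print(n,[(round(a,1),round(b,1)) for a,b in pts])
```

```text
side 314.59801959991455 219.81102561950684 (13.927016258239746, 19.246976852416992)
top 347.74737548828125 217.0680341720581 (11.660791397094727, 18.075458526611328)
tri [ 0.6178058  -0.07310774  0.17385677] [np.float64(0.0012530709626854962), np.float64(0.0012530709626854034)] kin [ 0.61902538 -0.06961196  0.17671144] diff in tool [-0.0037 -0.0019  0.0022]
at kin z [-4.99270025e-03  1.87403963e-04 -2.77555756e-17]
at kin z [-6.32993105e-04 -2.82375822e-03  8.32667268e-17]
side [(258.6, np.float64(206.8)), (259.6, np.float64(208.4)), (260.6, np.float64(209.9)), (261.6, np.float64(210.7)), (262.6, np.float64(210.9)), (263.6, np.float64(211.3)), (264.6, np.float64(211.6)), (265.6, np.float64(211.8)), (266.6, np.float64(211.9)), (267.6, np.float64(212.1)), (268.6, np.float64(212.3)), (269.6, np.float64(212.3)), (270.6, np.float64(212.3)), (271.6, np.float64(212.4)), (272.6, np.float64(212.4)), (273.6, np.float64(212.4)), (274.6, np.float64(212.4)), (275.6, np.float64(212.3)), (276.6, np.float64(212.2)), (277.6, np.float64(212.1)), (278.6, np.float64(211.9)), (279.6, np.float64(211.8)), (280.6, np.float64(211.6)), (281.6, np.float64(211.1)), (282.6, np.float64(210.7)), (283.6, np.float64(210.3)), (284.6, np.float64(210.1)), (285.6, np.float64(209.6)), (286.6, np.float64(208.7)), (287.6, np.float64(207.7)), (288.6, np.float64(205.9))]
top [(291.6, np.float64(212.6)), (292.6, np.float64(213.2)), (293.6, np.float64(213.8)), (294.6, np.float64(214.6)), (295.6, np.float64(214.9)), (296.6, np.float64(215.1)), (297.6, np.float64(215.1)), (298.6, np.float64(215.2)), (299.6, np.float64(215.4)), (300.6, np.float64(215.3)), (301.6, np.float64(215.3)), (302.6, np.float64(215.1)), (303.6, np.float64(214.8)), (304.6, np.float64(214.4)), (305.6, np.float64(213.9)), (306.6, np.float64(213.3)), (307.6, np.float64(212.8)), (308.6, np.float64(211.7)), (309.6, np.float64(210.2)), (310.6, np.float64(208.4)), (311.6, np.float64(206.4))]
```

View pics/k_side.png

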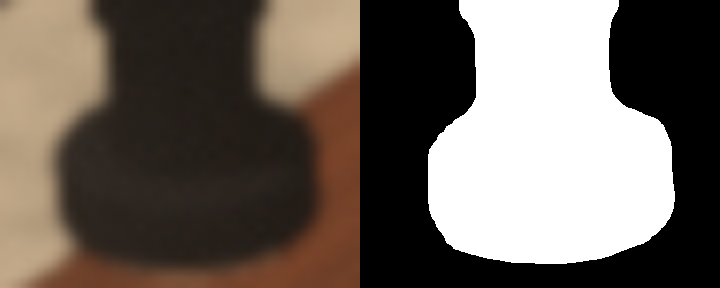

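View pics/k_top.png

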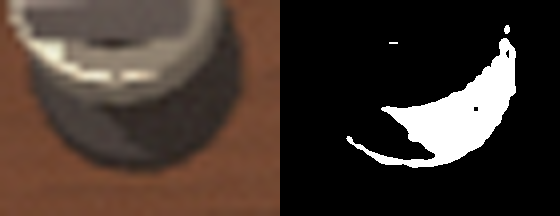

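Run:
```python
from h import *
s=ctrl.get_state();r=R.from_rotvec(s["tool_rot"]);g=s["position"]+r.apply([.145,0,-.0075])
S=ctrl.camera_model("side");T=ctrl.camera_model("top")
obs=[]
for n,m,(x,y) in [("side",S,(262,169)),("top",T,(296,166))]:
    im=cv2.imread(f"pics/{n}5.png");w=cv2.resize(im[y+30:y+70,x+30:x+70],None,fx=8,fy=8,interpolation=cv2.INTER_CUBIC).astype(int)
    k=((w[:,:,0]>w[:,:,2]*.75)&(w.min(2)>110)).astype(np.uint8)
    k=cv2.morphologyEx(k,cv2.MORPH_OPEN,cv2.getStructuringElement(cv2.MORPH_ELLIPSE,(49,49)))
    c=max(cv2.findContours(k,0,1)[0],key=cv2.contourArea);e=cv2.fitEllipse(c)
    u,v=x+30+(e[0][0]-3.5)/8,y+30+(e[0][1]-3.5)/8;print(n,u,v,np.array(e[1])/8,"kin",proj(m,g));obs.append((m,u,v))
p,res=tri(obs);print("tri",p,res,"kin",g,"diff in tool",r.inv().apply(p-g).round(4))
for m,u,v in obs: print("at kin z",plane(m,u,v,g[2])-g)
from scipy.optimize import least_squares
a=[(258.6,206.8),(259.6,208.4),(260.6,209.9),(262.6,210.9),(264.6,211.6),(266.6,211.9),(269.6,212.3),(273.6,212.4),(276.6,212.2),(279.6,211.8),(282.6,210.7),(285.6,209.6),(287.6,207.7)]
for z in (.26,.262):
    A=np.array([plane(S,u,v,z)[:2] for u,v in a]);q=least_squares(lambda q:np.hypot(*(A-q).T)-.033,A.mean(0)+[.01,-.01]);print("obj side",z,q.x,abs(q.fun).max())
b=[(140+160/6*0+120+0,0)]
b=[(260+i/6,160+j/6) for i,j in [(165,285),(175,303),(200,327),(237,338),(270,331),(300,308),(313,285)]]
A=np.array([plane(T,u,v,.262)[:2] for u,v in b]);q=least_squares(lambda q:np.hypot(*(A-q).T)-.033,A.mean(0)+[.01,0]);print("obj top r33",q.x,abs(q.fun).max())
# vise foot / cup axis: jaw etc
h=cv2.cvtColor(cv2.imread("pics/top0.png"),cv2.COLOR_BGR2HSV)
```

```text
side 313.32996940612793 220.45109939575195 [13.81234646 17.28001404] kin (np.float64(312.7914405631841), np.float64(219.1512868391417))
top 346.5549259185791 216.85912132263184 [13.15650177 14.24742031] kin (np.float64(346.68526318970004), np.float64(216.84905913202087))
tri [ 0.61877941 -0.06981314  0.17343602] [np.float64(0.0009472967187881734), np.float64(0.0009472967187884682)] kin [ 0.61902538 -0.06961196  0.17671144] diff in tool [-0.0002 -0.0018  0.0027]
at kin z [-4.08270923e-03  4.11325193e-03 -2.77555756e-17]
at kin z [-2.26868861e-05  3.48356262e-04  8.32667268e-17]
obj side 0.26 [0.6428855 0.0404661] 0.0015832653954370723
obj side 0.262 [0.64076321 0.04311884] 0.0016507824319748551
obj top r33 [0.63868573 0.0500094 ] 0.0004601416986637352
```

Run:
```python
from h import *
S=ctrl.camera_model("side");T=ctrl.camera_model("top")
im=cv2.imread("pics/side0.png")
for n,m,x,y,w,h_ in [("side",S,355,205,35,30),("top",T,428,222,28,28)]:
    im=cv2.imread(f"pics/{n}0.png");w=cv2.resize(im[y:y+h_,x:x+w],None,fx=8,fy=8,interpolation=cv2.INTER_CUBIC).astype(int)
    k=((w[:,:,0]>w[:,:,2]*.75)&(w.min(2)>110)).astype(np.uint8)
    k=cv2.morphologyEx(k,cv2.MORPH_OPEN,cv2.getStructuringElement(cv2.MORPH_ELLIPSE,(41,41)))
    e=cv2.fitEllipse(max(cv2.findContours(k,0,1)[0],key=cv2.contourArea))
    print(n,"rest glass px",x+(e[0][0]-3.5)/8,y+(e[0][1]-3.5)/8,np.array(e[1])/8,"pred from wrist",proj(m,[.5947,-.3524,.042]))
du,dv=-.5,-1.35
t,ts=(260+108/6,160+450/6),(220+200/3.7+du,180+455/3.7+dv)
p,res=tri([(T,*t),(S,*ts)]);print("screw",p,res, plane(T,*t,.088),plane(S,*ts,.088))
for P in [np.array([.5795,.0585])]:
    v=plane(T,*t,.088)[:2]-P; print("screw len",np.hypot(*v),"dir",v/np.hypot(*v))
p,res=tri([(T,299.7,236.0),(S,220+285/3.7+du,180+308/3.7+dv)]);print("cup rim centre",p,res)
```

```text
side rest glass px 373.2592945098877 220.13880157470703 [ 8.17859268 14.29441738] pred from wrist (np.float64(372.87631139277164), np.float64(218.93565972310827))
top rest glass px 440.63458347320557 232.59414768218994 [12.61618423 13.16331387] pred from wrist (np.float64(441.23809565677345), np.float64(232.52959648490196))
screw [0.58775626 0.12451106 0.08774654] [np.float64(0.0016236722548597323), np.float64(0.0016236722548597642)] [0.58627734 0.12367019 0.088     ] [0.58918334 0.12524679 0.088     ]
screw len 0.06552164094632437 dir [0.10343665 0.99463604]
cup rim centre [0.57427304 0.0585526  0.1533397 ] [np.float64(0.0019786989063014545), np.float64(0.001978698906301448)]
```

```bash
sed -i 's/^O=.*/O=np.array([.6387,.0495]);C=np.array([.5793,.0578])/' h.py
python3 - <<'E'
from h import *
p,Rt=target(O,C,.12,0);delta(p,Rt)
p,Rt=target(O,C,0,0);delta(p,Rt)
E
```

```text
t 7.3 pos [ 0.5971 -0.213   0.1704] F [-0.36 -0.12  0.31] g 0.13
shift [  1.1 -24.3  58.7] turn [ 0.0043  0.0206 -0.0331] deg 2.2
t 7.3 pos [ 0.5971 -0.213   0.1704] F [-0.36 -0.12  0.31] g 0.13
shift [121.1 -28.2  56.2] turn [ 0.0043  0.0206 -0.0331] deg 2.2
```

```bash
python3 -m handwheel '[[0,-12,29,0.004,0.02,-0.033,1],[1,-24,58,0.004,0.02,-0.033,1],[1,-24,58,0.004,0.02,-0.033,1],[25,-25,58,0.004,0.02,-0.033,1],[50,-26,57,0.004,0.02,-0.033,1],[70,-27,57,0.004,0.02,-0.033,1],[90,-27,57,0.004,0.02,-0.033,1],[90,-27,57,0.004,0.02,-0.033,1]]'
python3 - <<'E'
from h import *
p,Rt=target(O,C,0,0);delta(p,Rt)
cv2.imwrite("pics/s6.png",ctrl.get_image("side")[:,:,::-1])
cv2.imwrite("pics/w6.png",ctrl.get_image("wrist")[:,:,::-1])
E
```

```text
time: 8.3
position: [0.6186, -0.1233, 0.1081]
tool_rot: [2.038, 1.78, 0.477]
ft_force: [0.1, -0.5, -1.7]
grip_width: 0.133
t 8.3 pos [ 0.6186 -0.1233  0.1081] F [ 0.06 -0.53 -1.7 ] g 0.133
shift [28.9 -0.4  0.4] turn [ 0.0013 -0.0008  0.0033] deg 0.2
```

View pics/s6.png

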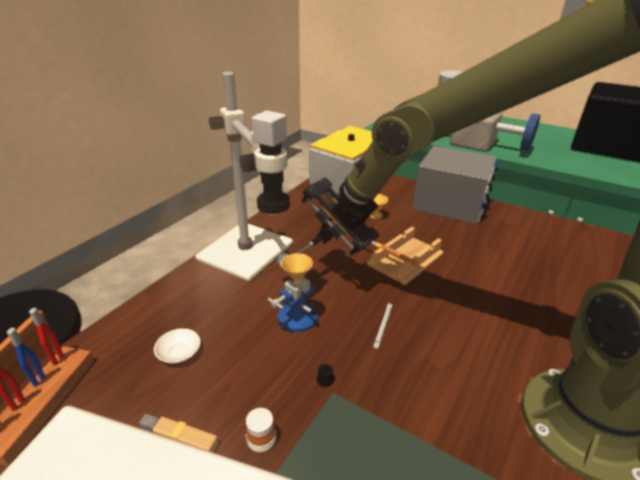

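View pics/w6.png

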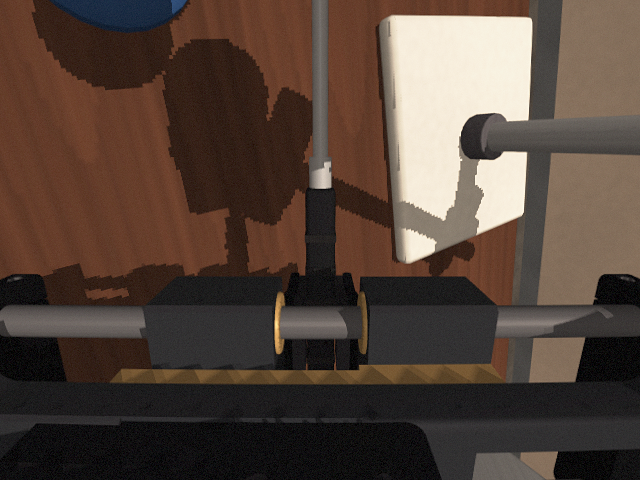

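```bash
python3 -m handwheel '[[10,0,0,0,0,0.003,1],[20,0,0,0,0,0.003,1],[29,-0.4,0.4,0,0,0.003,1],[29,-0.4,0.4,0,0,0.003,1],[29,-0.4,0.4,0,0,0.003,1],[29,-0.4,0.4,0,0,0.003,1]]'
python3 - <<'E'
from h import *
p,Rt=target(O,C,0,0);delta(p,Rt)
s=ctrl.get_state();g=s["position"]+R.from_rotvec(s["tool_rot"]).apply([.145,0,-.0075]);print("glass kin",g)
T=ctrl.camera_model("top");S=ctrl.camera_model("side")
for n,m in [("side",S),("top",T)]:
    im=ctrl.get_image(n)[:,:,::-1];cv2.imwrite(f"pics/{n}7.png",im)
    u,v=proj(m,g);x,y=int(u)-40,int(v)-40;print(n,u,v,x,y)
    cv2.imwrite(f"pics/{n}7c.png",cv2.resize(im[y:y+80,x:x+80],None,fx=6,fy=6,interpolation=cv2.INTER_CUBIC))
w=ctrl.camera_model("wrist");cv2.imwrite("pics/w7.png",ctrl.get_image("wrist")[:,:,::-1])
import pickle;pickle.dump(w,open("w7.pkl","wb"))
E
```

```text
time: 9.15
position: [0.6207, -0.0973, 0.1051]
tool_rot: [2.048, 1.773, 0.475]
ft_force: [-0.0, -0.5, -0.8]
grip_width: 0.132
t 9.15 pos [ 0.6207 -0.0973  0.1051] F [-0.04 -0.53 -0.81] g 0.132
shift [ 2.9  2.3 -1.4] turn [-0.002   0.0009 -0.0043] deg 0.3
glass kin [0.63762532 0.04677072 0.11184752]
side 276.86127995007206 265.127536945166 236 225
top 304.3826808465354 215.34123772931537 264 175
```

View pics/side7c.png

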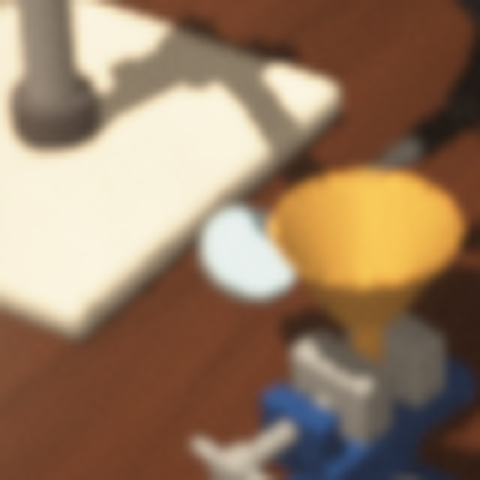

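View pics/top7c.png

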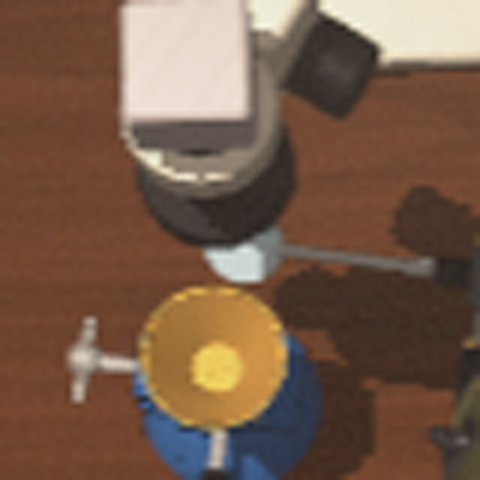

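View pics/w7.png

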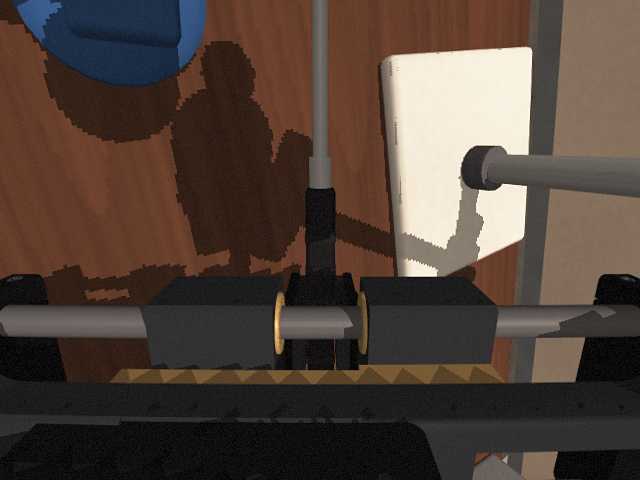

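Run:
```python
from h import *
import pickle;from scipy.optimize import least_squares
w=pickle.load(open("w7.pkl","rb"));im=cv2.imread("pics/w7.png")
h=cv2.cvtColor(im,cv2.COLOR_BGR2HSV);k=cv2.inRange(h,(95,120,40),(125,255,255))
k=cv2.morphologyEx(k,cv2.MORPH_OPEN,np.ones((5,5)))
pts=[(u,np.flatnonzero(k[:,u])[-1]+.5) for u in range(30,204,6) if k[:120,u].any()]
for z in (0,.006,.012):
    A=np.array([plane(w,u,v,z)[:2] for u,v in pts])
    q=least_squares(lambda q:np.hypot(*(A-q).T)-.045,A.mean(0)+[0,.03],loss="soft_l1",f_scale=.001);print("foot",z,q.x,abs(q.fun).max())
P=plane(w,484,165,.02);print("post wrist",P,np.hypot(*(P[:2]-O)))
ps=[]
for i in range(6):
    s=ctrl.get_state();ps.append(np.r_[s["position"],s["tool_rot"]])
    ctrl.get_image("wrist")
print(np.round(ps,4)); 
p,Rt=target(O,C,0,0);delta(p,Rt);print(p)
```

```text
foot 0 [0.57840535 0.05892921] 0.00256188673465306
foot 0.006 [0.57811455 0.0583156 ] 0.0024697069487357795
foot 0.012 [0.5777933  0.05769946] 0.0023603849200639626
post wrist [ 0.85170165 -0.07603134  0.02      ] 0.24724040595365804
[[ 0.6207 -0.0967  0.1051  2.0473  1.7742  0.475 ]
 [ 0.6207 -0.0966  0.1051  2.047   1.7745  0.4751]
 [ 0.6207 -0.0964  0.105   2.047   1.7747  0.4751]
 [ 0.6207 -0.0964  0.1051  2.0469  1.7748  0.4752]
 [ 0.6207 -0.0963  0.1051  2.0468  1.7749  0.4752]
 [ 0.6207 -0.0962  0.105   2.0467  1.775   0.4753]]
t 9.6 pos [ 0.6207 -0.0962  0.1051] F [-0.18 -0.19 -1.82] g 0.13
shift [ 1.8  2.4 -1.4] turn [-0.002   0.0001 -0.0031] deg 0.2
[ 0.62234792 -0.09462381  0.10750481]
```

Run:
```python
from h import *
import pickle
T=ctrl.camera_model("top");S=ctrl.camera_model("side");w=pickle.load(open("w7.pkl","rb"))
t=cv2.imread("pics/top0.png");s=cv2.imread("pics/side0.png")
cv2.imwrite("pics/f_t.png",cv2.resize(t[80:200,290:390],None,fx=5,fy=5,interpolation=cv2.INTER_CUBIC))
cv2.imwrite("pics/f_s.png",cv2.resize(s[60:280,190:300],None,fx=2.7,fy=2.7,interpolation=cv2.INTER_CUBIC))
```

```text
(no output)
```

View pics/f_t.png

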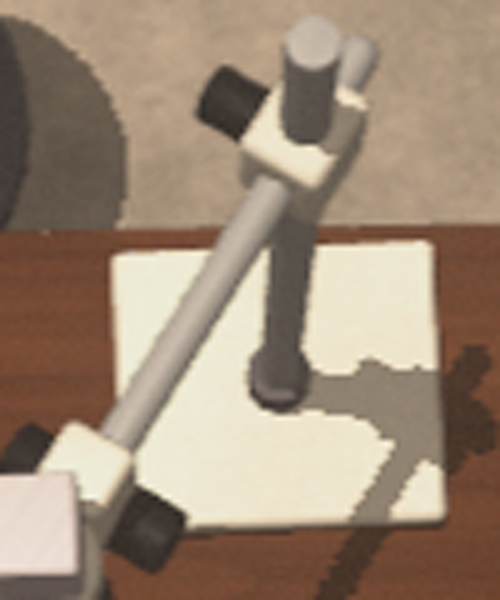

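View pics/f_s.png

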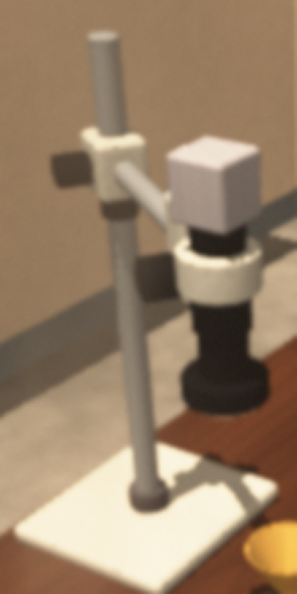

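Run:
```python
from h import *
T=ctrl.camera_model("top")
a=plane(T,290+312/5,80+40/5,.468);b=plane(T,290+279/5,80+381/5,.03)
f=[plane(T,290+x/5,80+y/5,.012) for x,y in [(111,255),(432,242),(443,522),(135,532)]]
print(a,b,[np.hypot(*(q[:2]-O)) for q in (a,b)])
print(np.round(f,4))
e=f[1]-f[0];yaw=np.arctan2(e[1],e[0])+np.pi/2;e2=f[1]-f[2];print(np.degrees(yaw),np.degrees(np.arctan2(e2[1],e2[0])))
Q=(a[:2]+b[:2])/2
for y in (np.radians(-2),0,np.radians(2),np.radians(4)): print(Q-np.array([[np.cos(y),-np.sin(y)],[np.sin(y),np.cos(y)]])@[.2,-.13])
```

```text
[ 0.84024449 -0.07496794  0.468     ] [ 0.8358774  -0.07626789  0.03      ] [np.float64(0.23688066193163765), np.float64(0.2338728031956189)]
[[ 0.925   0.0262  0.012 ]
 [ 0.9303 -0.1738  0.012 ]
 [ 0.7509 -0.1756  0.012 ]
 [ 0.7473  0.0128  0.012 ]]
1.503310340356861 0.5775175849364161
[0.64271971 0.06128279]
[0.63806094 0.05438208]
[0.63364584 0.04732299]
[0.62947979 0.04011412]
```

```bash
python3 -m handwheel '[[1,1,-1,0,0,-0.003,1],[1.8,2.4,-1.4,-0.002,0,-0.003,1],[1.8,2.4,-1.4,-0.002,0,-0.003,1],[1.8,2.4,-1.4,-0.002,0,-0.003,1],[1.8,2.4,-1.4,-0.002,0,-0.003,1],[1.8,2.4,-1.4,-0.002,0,-0.003,1]]'
python3 - <<'E'
from h import *
p,Rt=target(O,C,0,0);delta(p,Rt)
S=ctrl.camera_model("side")
im=ctrl.get_image("side")[:,:,::-1];cv2.imwrite("pics/s8.png",im)
for i in range(4): ctrl.get_image("top")
delta(p,Rt)
E
```

```text
time: 10.35
position: [0.6223, -0.0947, 0.1074]
tool_rot: [2.043, 1.777, 0.476]
ft_force: [-0.4, -0.2, -0.7]
grip_width: 0.136
t 10.35 pos [ 0.6223 -0.0947  0.1074] F [-0.36 -0.16 -0.7 ] g 0.136
shift [ 0.1  0.1 -0.1] turn [-0.0001  0.0002 -0.0002] deg 0.0
t 10.6 pos [ 0.6224 -0.0947  0.1075] F [-0.14  0.23 -0.98] g 0.131
shift [ 0.1 -0.  -0. ] turn [-0.      0.0002 -0.0002] deg 0.0
```

Run:
```python
from h import *
s=ctrl.get_state();r=R.from_rotvec(s["tool_rot"]);g=s["position"]+r.apply([.145,0,-.0075])
th=np.linspace(0,2*np.pi,73);print("glass",g,"normal",-r.as_matrix()[:,2])
for n,b,(x0,y0,x1,y1) in [("side",(.5,1.3),(262,250,284,282)),("top",(0,0),(290,208,316,226))]:
    m=ctrl.camera_model(n);im=ctrl.get_image(n)[:,:,::-1];cv2.imwrite(f"pics/{n}9.png",im)
    q=np.array([proj(m,g+r.apply([.0175*np.cos(a),.0175*np.sin(a),0])) for a in th])+b
    w=im[y0:y1,x0:x1];w=cv2.resize(w,None,fx=20,fy=20,interpolation=cv2.INTER_CUBIC)
    cv2.polylines(w,[((q-[x0,y0]+.5)*20).astype(int)],True,(0,0,255),1);cv2.imwrite(f"pics/{n}9c.png",w)
```

```text
glass [0.63875063 0.04940936 0.1139622 ] normal [-0.49513795  0.06935486  0.86604175]
```

View pics/side9c.png

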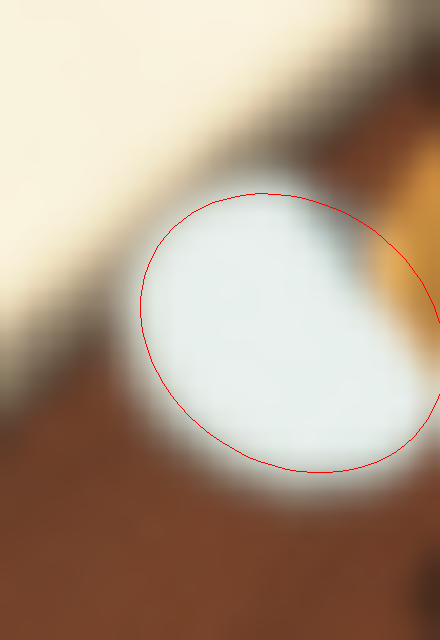

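View pics/top9c.png

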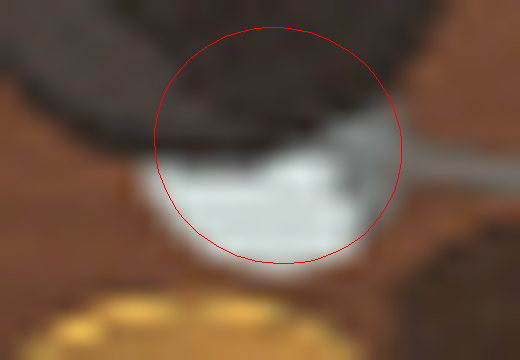

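View pics/top9.png

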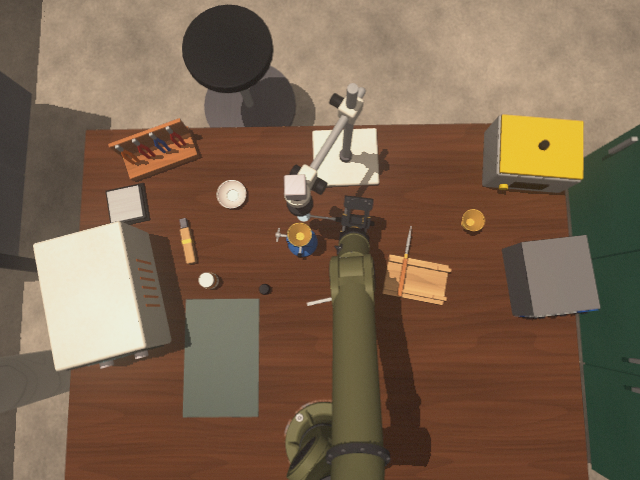

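Run:
```python
from h import *
p,Rt=target(O,C,0,0);delta(p,Rt);print(abs(ctrl.get_state()["qd"]).max())
print(ctrl.close_job())
```

```text
t 10.7 pos [ 0.6224 -0.0947  0.1075] F [ 0.29  0.9  -1.18] g 0.131
shift [ 0.1 -0.  -0. ] turn [ 0.      0.0002 -0.0002] deg 0.0
0.001268867182119727
the job is handed in; nothing more can be done
None
```

I lifted the mirror out of the tool rest and moved it in from the right, under the microscope. I handed in at 10.7 s with it still held at 40 N.

**Final checks:** from the arm pose and the measured grasp, the glass centre is at (0.6388, 0.0494, 0.1140) m, within 0.2 mm of the spot I measured. The glass leans 30.0° towards the cup. The arm was steady, and the wrist force readings were only a couple of N. In the side and top pictures the glass matched its predicted outline to about 1 px. I saw no contact with the cup, vise or microscope, and the other things on the bench looked unmoved in the last top picture.

**What disagreed or went unchecked:**
- **Dot not seen:** it faces away from the cameras, so its direction comes from the cup, vise and lens positions.
- **Side camera offset:** it read about 1.3 px (3–4 mm) off the wrist and top cameras. I corrected for this in the screw, cup-rim and outline checks and relied mainly on the top view.
- **Microscope axis:** the side view put it up to 7 mm from the top-view estimate in y (2–3 mm along the direction that view measures best). The top view's 59.9 mm from cup to lens fits the stated 60 mm. The post distance agreed to within 5 mm in the top view but read about 9 mm long in the wrist view.
- **Direction to the cup:** estimates ranged from about 6° to 9°, and I used 8°.

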